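# Lay the post stand on its side on the firebrick

### The arm

A 6-joint arm with a two-finger parallel gripper is mounted at the origin on the work surface. World frame = base frame: x ahead of the robot, y to its left, z up, the work surface at z = 0. Lengths are in m, angles in degrees, forces in N, time in s.
With the tool pointing down it reaches from about 0.3 to 0.75 m from the base axis. Payload 8.5 kg.
Tool frame: the origin (TCP) lies between the finger pads; the fingertips stand ahead of it and the grasp point (between the pads) lies 8 mm behind it (env.tcp_to_tips is the z of the fingertips in the tool frame, in m); z points along the fingers, x is the direction in which the jaws open and shut, and the axes are right-handed (so a half turn about z gives the same grasp; the last joint's range is limited). The gripper opens to 85 mm and grips with 20 to 120 N. Pads are 22 mm wide; open, the fingers measure 114 mm over their backs; the gripper's body (76 mm by 85 mm) begins 54 mm behind the grasp point. The pads swing forward as they close: fully open they stand 13 mm farther back than shut.
Start: joints at [57.107, 21.807, 74.336, -0, 83.858, -12.336], TCP at [0.193, 0.515, 0.242] pointing down, gripper open.
Joint ranges: [-178.18, 178.18], [-50.72, 133.34], [12.68, 142.11], [-81.47, 261.47], [9.98, 163.14], [-165.26, 165.26]. Speed limits (degrees/s): [136.94, 136.94, 180, 180, 180, 180].

### API

Orientations are given as a 3x3 rotation matrix whose columns are the frame's x, y, z axes.
In Python, from rig import observe, viewer, env gives the robot as it stands.
- The arm moves only by the tool jog_arm, never from a script. Its arguments are lists of equal length, an entry for each row: "dr": the turn, a rotation vector about the tool's x, y, z in rad, a list of three; "slide": the shift along the tool's x, y, z in m, a list of three; "gripper": the opening, from -1 (shut) to 1 (fully open), so that 0 is half open. In form: {"dr": [[rx, ry, rz], ...], "slide": [[dx, dy, dz], ...], "gripper": [gripper, ...]}. A call has exactly 10 rows; each row shifts and turns the commanded pose from where the row before left it, along the tool's axes as they then stand; what a row does not reach is not made up. A row lasts 1/10 s, in which the tool goes at most 50 mm and 8.59 degrees, less where a joint would pass 70% of its speed; a pose out of reach is approached as far as the arm can. A call is refused whole if a number of a shift passes 0.05 or a number of a turn 0.15, either way. A call with a gripper value outside its range is refused whole. The fingers move at their own pace and stop on an object; "force" is the grip in N (left out, the last holds). Time passes only in rows, so rows that do not move let the fingers close, or fill a call up. It gives the time, the measured TCP pose, the force and the opening at its end, in the units of the state.
- observe(): the state, without advancing time (a new reading comes with each control period).
- viewer.get_image(name): name is "scene" or "top" or "wrist"; returns a dict with "pixels" (480x640x3 uint8, blue, green, red), "camera_matrix" (3x3 intrinsics, pixels), "R" (3x3) and "t" (3): a world point X has camera coordinates R X + t. Camera axes: x right, y down, z forward; pixel columns grow to the right and rows downward; lengths in m; the calibration is good to about 2 mm. The wrist camera is an equidistant fisheye: a pixel r from the principal point sees the ray r / f radians off the axis. A picture is of the moment at which its call begins. There is no depth.
- env.close_job(): hands the job in, once; it reports no verdict.
The state is a dict: "time_s": time; "q": joint angles; "qvel": joint speeds; "joint_efforts": joint torques, N m; "position": TCP position; "tool_rot": TCP orientation; "ft_force": force on the tool from outside, world axes, zero at the start; "wrist_torque": the same for the moment, N m; "grip_width": finger opening in m.
Only numpy, scipy, OpenCV 4.12 (cv2) and the standard library are available. Lean on these libraries where they do the work, as an engineer would, in place of code of your own. Each camera call takes 0.05 s, during which the arm holds its last target.

### The job

Tip the aluminium post stand over onto its side with your fingertips, so that the post comes to lie gently across the low firebrick screwed to the bench beside it, ready for welding the underside of its base. Ease it down slowly all the way instead of letting it fall, and do not squeeze it, lift it off the bench or drag it along: it should roll over the edge of its base nearest the brick. Leave the other things on the bench where they are.

Things in the scene. Friction and masses are not known exactly. Their poses are not given: they have to be found in the camera images.
- post: aluminium stand, about 0.4 kg (0.3 to 0.54), loose: square base plate 110 x 110 x 8 mm, a 30 x 30 mm square post on its middle, 160 mm high overall, and a flat ledge on the post's back, 40 mm long, 30 mm wide, 8 mm thick, its top 85 mm above the bench. Origin: centre of the plate's underside. z: up along the post; -x: towards the firebrick (within 10 degrees), the way to tip it; +x: its back
- post_edge (a point): middle of the plate's lower edge nearest the brick, at (-55, 0, 0) mm in the stand's frame: it rolls over this edge, which stays on the bench. The stand balances there at a tilt of about 58 degrees and falls by itself beyond. Pushed higher than about 105 mm it tips; pushed lower it may slide (friction on the bench 0.57 to 0.78, of fingertips about 1)
- post_top (a point): centre of the post's top end, at (0, 0, 160) mm in the stand's frame. A fingertip in the corner above the ledge, behind the post, can push the post forwards and, past the balance point, hold the rising ledge back
- rest: the stop: pale firebrick 64 mm (x) by 150 mm (y), 38 mm high, fixed to the bench in two steel clips. Origin: centre of its underside. Its x axis points to the foot of the stand, whose near base edge is 100 to 120 mm from the brick's centre. Lying on it the stand is level within 2 degrees, its plate on edge, its post 40 to 70 mm above the bench, the ledge pointing up
- rose: leave alone: forged copper rose lying on the bench, about 85 mm across, 60 mm high. Origin: its underside, on the bench
- angle: leave alone: steel angle holder, an L of 60 x 60 mm, 60 mm high. Origin: its underside, on the bench
- block: leave alone: dark square block 85 x 85 x 28 mm with a clover-shaped recess on top. Origin: its underside, on the bench
- pliers: leave alone: pliers lying flat, about 150 mm long, 13 mm high. Origin: its underside, on the bench
- canister: leave alone: grey canister, 66 mm diameter, 170 mm high. Origin: its underside, on the bench
- bowl: leave alone: steel bowl, 110 mm diameter, 50 mm high. Origin: its underside, on the bench
- hoop: leave alone: flat steel ring, 100 mm outside diameter, 12 mm high. Origin: its underside, on the bench
- brush: leave alone: brush lying flat on the bench. Origin: its underside, on the bench
There are look-alikes about, which are no part of the job. Of the things shaped like the post, the aluminium one is meant.

How it is judged (in metres and radians):
On the way:
1. the post stand leans well over its base edge (angle between post's own z axis and vertical above 0.5 rad and contact force between the fingers and post above 0.05 N), for 0.1 s.
At the end, for the whole second after the job is handed in: The post stand lies still on its side, level within 0.1 rad, its post resting on the firebrick with the top end beyond the brick's middle (by 20 mm or more) and within 70 mm of the brick's centre line, its base edge on the bench within 50 mm of where it stood (angle between post's own z axis and vertical between 1.47 and 1.65 rad and contact force between post and rest above 0.2 N and x of post_top in the frame of rest below -0.02 m and y of post_top in the frame of rest between -0.07 and 0.07 m and angle between post's own y axis and vertical between 1.5 and 1.64 rad and distance of post_edge from where it was at the start of the episode below 0.05 m and height (world z) of post_edge below 0.012 m and linear speed of post below 0.02 m/s and angular speed of post below 0.1 rad/s); the robot touches nothing.
It fails at once if the post stand turns faster than 2.5 rad/s: it is let fall (a free fall from the balance point reaches 5) (angular speed of post above 2.5 rad/s).
It fails at once if the base edge is lifted more than 15 mm off the bench (height (world z) of post_edge above 0.015 m).
It fails at once if the base edge is dragged more than 60 mm (distance of post_edge from where it was at the start of the episode above 0.06 m).
It fails at once if the post stand is squeezed or pushed with more than 20 N (contact force between the fingers and post above 20 N).
It fails at once if one of the other things is moved by more than 30 mm (distance of any of rose, angle, block, pliers, canister, bowl, hoop, brush from where it was at the start of the episode above 0.03 m).
It also fails if it takes over 56 s, if anything falls off the work surface, if the arm or the gripper's body presses on something with over 40 N, if the wrist force passes 120 N, or if a joint passes its speed limit or range.

## Working session

There is one attempt and no reset: what is moved stays moved. The work goes in short steps, Python scripts to look and compute and a tool call to move; the robot and the scene stay as the last step left them, time stands still between calls to the robot, and variables do not carry over. Pictures are saved under pics/ and viewed, and the job is handed in when it is done.

Besides the shell and the picture viewer there is one more tool, called after "Call:" by a JSON object that holds its "op" and its "data". jog_arm: Moves the arm, as the interface text tells. Its arguments: {"type":"object","properties":{"dr":{"type":"array","items":{"type":"array","items":{"type":"number"}}},"slide":{"type":"array","items":{"type":"array","items":{"type":"number"}}},"gripper":{"type":"array","items":{"type":"number"}},"force":{"type":"number"}},"required":["dr","slide","gripper"]}

```bash
mkdir -p pics; ls; python3 - <<'E'
from rig import observe, viewer, env
import cv2
s=observe(); print(s['time_s'],s['position'],s['tool_rot'],s['grip_width'],env.tcp_to_tips)
for n in ['scene','top','wrist']:
    i=viewer.get_image(n); cv2.imwrite(f'pics/{n}0.png',i['pixels']); print(n,i['camera_matrix'],i['R'],i['t'])
E
```

```text
pics
0.0 [0.19297025 0.51474003 0.24169825] [[ 3.51135364e-01  9.36324340e-01 -8.28038280e-04]
 [ 9.36323584e-01 -3.51136175e-01 -1.23819628e-03]
 [-1.45010751e-03 -3.40537269e-04 -9.99998891e-01]] 0.08490952380688517 0.011
scene [[467.49487422   0.         330.69060117]
 [  0.         467.49487422 229.18620555]
 [  0.           0.           1.        ]] [[-0.71013227  0.70382491  0.01851074]
 [ 0.43993094  0.46409343 -0.76881601]
 [-0.54970258 -0.53781761 -0.63920208]] [ 0.35125232 -0.14008745  1.49616809]
top [[470.04415841   0.         322.00957263]
 [  0.         470.04415841 236.95606531]
 [  0.           0.           1.        ]] [[-0.01926424 -0.999751    0.01126152]
 [-0.99390077  0.01792583 -0.10881142]
 [ 0.10858245 -0.013289   -0.99399862]] [-0.0016024   0.49958009  1.13377569]
wrist [[371.64829954   0.         327.11082044]
 [  0.         371.64829954 238.23872977]
 [  0.           0.           1.        ]] [[ 0.35126376  0.93627435 -0.00202966]
 [ 0.90396685 -0.33857673  0.26116994]
 [ 0.24383952 -0.09357428 -0.9652907 ]] [-0.54859798 -0.03351461  0.37874255]
```

View pics/scene0.png

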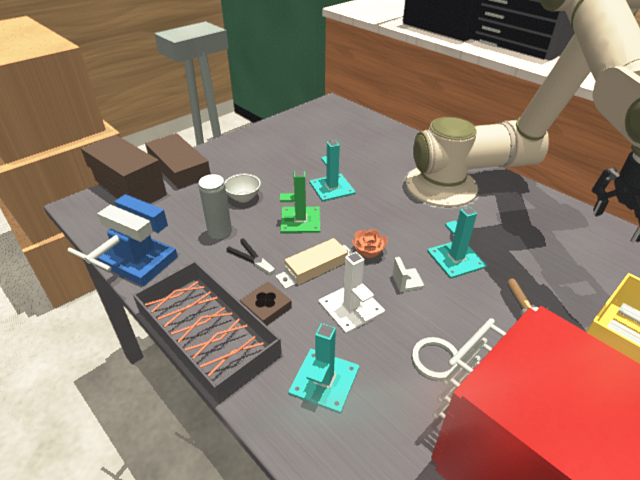

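View pics/top0.png

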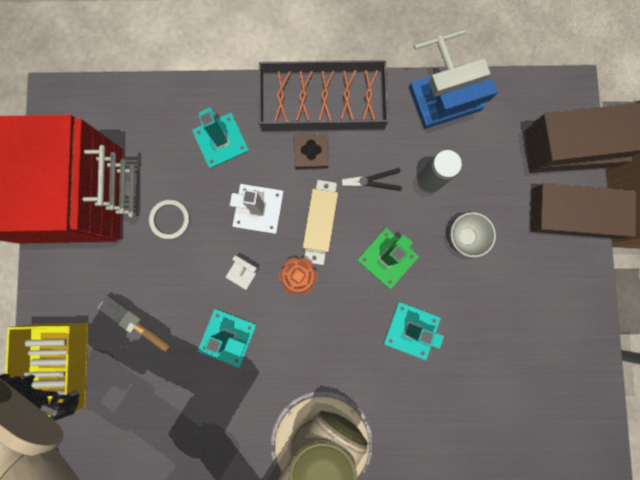

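View pics/wrist0.png

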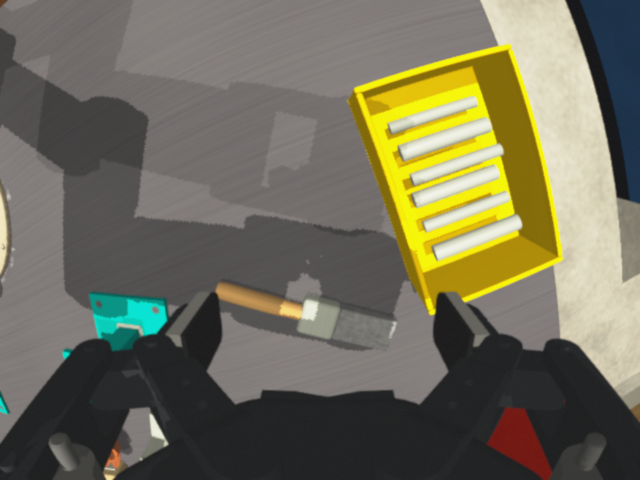

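Things shaped like the post in the top picture are the silver one at (257,207), teal at (220,137), (227,337) and (413,331), and green at (388,257). I choose the silver one beside the brick (320,220), and will check it in a crop.

```bash
python3 - <<'E'
import cv2
a=cv2.imread('pics/top0.png')[165:275,215:355]; cv2.imwrite('pics/topc.png',cv2.resize(a,None,fx=5.5,fy=5.4,interpolation=cv2.INTER_CUBIC))
a=cv2.imread('pics/scene0.png')[230:340,270:400]; cv2.imwrite('pics/scenec.png',cv2.resize(a,None,fx=5,fy=5,interpolation=cv2.INTER_CUBIC))
E
```

```text
(no output)
```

View pics/topc.png

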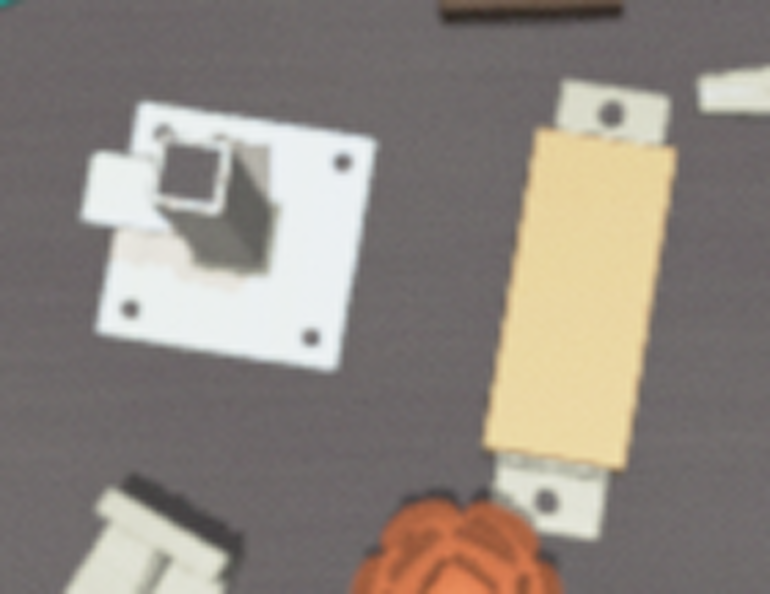

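View pics/scenec.png

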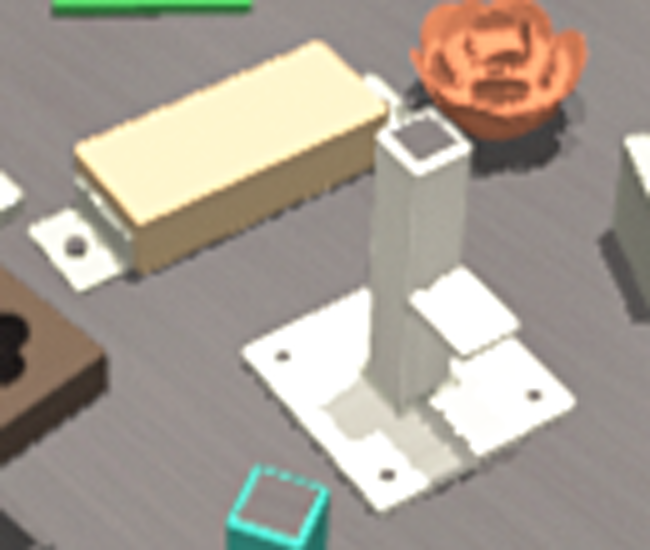

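The crops show an untinted silver post with its ledge to the left, away from the pale brick. The base corners in the top crop are (140,101), (377,141), (338,371) and (97,333). I'll measure from these.

```bash
cat > h.py <<'E'
import numpy as np, json
K=np.array([[470.04415841,0,322.00957263],[0,470.04415841,236.95606531],[0,0,1]])
R=np.array([[-0.01926424,-0.999751,0.01126152],[-0.99390077,0.01792583,-0.10881142],[0.10858245,-0.013289,-0.99399862]])
t=np.array([-0.0016024,0.49958009,1.13377569])
def up(p,z,K=K,R=R,t=t):
    d=R.T@np.linalg.inv(K)@np.array([p[0],p[1],1.]); c=-R.T@t
    return c+d*(z-c[2])/d[2]
def crop(p): return ((p[0]+.5)/5.5-.5+215,(p[1]+.5)/5.4-.5+165)
E
python3 - <<'E'
from h import *
def show(n,ps,z):
    P=np.array([up(crop(p),z) for p in ps]); c=P.mean(0)
    print(n,P[:,:2].round(4).tolist(),'c',c.round(4),'edges',[np.linalg.norm(P[i]-P[i-1]).round(4) for i in range(len(P))]); return P
b=show('base',[(140,101),(377,141),(338,371),(97,333)],.008)
k=show('brick',[(540,128),(677,150),(625,470),(485,450)],.038)
show('top',[(162,140),(230,146),(220,212),(155,205)],.160)
x=(b[0]+b[3]-b[1]-b[2]);x/=np.linalg.norm(x);print('post x',x,np.degrees(np.arctan2(x[1],x[0])))
y=(b[3]+b[2]-b[0]-b[1]);print('edge2 angle',np.degrees(np.arctan2(y[1],y[0])))
x2=(k[0]+k[3]-k[1]-k[2]);print('brick x ang',np.degrees(np.arctan2(x2[1],x2[0])))
y2=(k[0]+k[1]-k[3]-k[2]);print('brick long ang',np.degrees(np.arctan2(y2[1],y2[0])))
show('ledge',[(95,150),(82,218)],.085)
for n,p in dict(rose=(298,275),angle=(240,271),can=(437,170),block=(311,151),teal=(220,137),teal2=(227,337),hoop=(169,219)).items(): print(n,up(p,0.0)[:2].round(3))
E
```

```text
base [[0.6423, 0.1942], [0.6213, 0.0851], [0.5129, 0.104], [0.5327, 0.2138]] c [0.5773 0.1493 0.008 ] edges [np.float64(0.1114), np.float64(0.1111), np.float64(0.1101), np.float64(0.1116)]
brick [[0.6198, 0.0097], [0.6085, -0.0517], [0.462, -0.0252], [0.4722, 0.0367]] c [ 0.5406 -0.0076  0.038 ] edges [np.float64(0.15), np.float64(0.0625), np.float64(0.1489), np.float64(0.0628)]
top [[0.5911, 0.1608], [0.5881, 0.1336], [0.5609, 0.1377], [0.5642, 0.1636]] c [0.5761 0.1489 0.16  ] edges [np.float64(0.027), np.float64(0.0274), np.float64(0.0276), np.float64(0.0262)]
post x [0.18299662 0.98311354 0.        ] 79.45564652857342
edge2 angle 169.9782595922122
brick x ang 80.11657459625275
brick long ang -10.283157088293422
ledge [[0.6031, 0.2011], [0.573, 0.2066]] c [0.588  0.2038 0.085 ] edges [np.float64(0.0306), np.float64(0.0306)]
rose [0.408 0.051]
angle [0.42  0.196]
can [ 0.671 -0.311]
block [0.726 0.013]
teal [0.767 0.247]
teal2 [0.259 0.228]
hoop [0.555 0.375]
```

The picked points agree with the stated sizes: base about 111 mm, brick 62 x 149 mm, edge 106 mm from the brick's centre. Plan: with the gripper shut and the tool vertical, put tool y along the tipping direction, with the wrist camera behind. First I turn and shut the gripper.

Call:
{"op": "jog_arm", "data": {"dr": [[0,0,0.139],[0,0,0.139],[0,0,0.139],[0,0,0.139],[0,0,0.139],[0,0,0.139],[0,0,0.139],[0,0,0.139],[0,0,0.139],[0,0,0.138]], "slide": [[0,0,0],[0,0,0],[0,0,0],[0,0,0],[0,0,0],[0,0,0],[0,0,0],[0,0,0],[0,0,0],[0,0,0]], "gripper": [-1,-1,-1,-1,-1,-1,-1,-1,-1,-1], "force": 20}}

```text
time_s: 1.15
position: [0.1931, 0.5149, 0.242]
tool_rot: [[0.983, -0.182, -0.0], [-0.182, -0.983, -0.001], [-0.0, 0.001, -1.0]]
ft_force: [0.4, 0.1, -0.0]
grip_width: -0.0001
```

```bash
cat >> h.py <<'E'
u=np.array([np.cos(np.radians(79.8)),np.sin(np.radians(79.8)),0])
v=np.array([-u[1],u[0],0])
E0=np.array([0.5773,0.1493,0])-0.055*u
def st(s,target=None,tiltfix=True):
    p=np.array(s['position']);Rt=np.array(s['tool_rot'])
    d=p-E0
    print('t',s['time_s'],'s',(d@u*1000).round(1),'lat',(d@v*1000).round(1),'tipz',(p[2]+Rt[2,2]*.011)*1000,'w',s['grip_width'],'F(u,v,z)',(s['ft_force']@u).round(2),(s['ft_force']@v).round(2),round(s['ft_force'][2],2))
    Rd=np.column_stack([-v,-u,[0,0,-1]])
    from scipy.spatial.transform import Rotation as RR
    print(' rot err tool',RR.from_matrix(Rt.T@Rd).as_rotvec().round(4))
    if target is not None:
        T=E0+target[0]*u+target[1]*v; T[2]=target[2]+.011
        print(' slide tool mm',(Rt.T@(T-p)*1000).round(1))
E
python3 - <<'E'
from h import *
from rig import observe,viewer
import cv2
st(observe(),(.110,0,.14)); cv2.imwrite('pics/w1.png',viewer.get_image('wrist')['pixels'])
E
```

```text
t 1.15 s 346.7 lat 442.9 tipz 231.04467122516664 w -0.00010639506974664733 F(u,v,z) 0.21 -0.4 -0.03
 rot err tool [ 0.0006  0.0002 -0.0047]
 slide tool mm [444.  234.6  91.1]
```

View pics/w1.png

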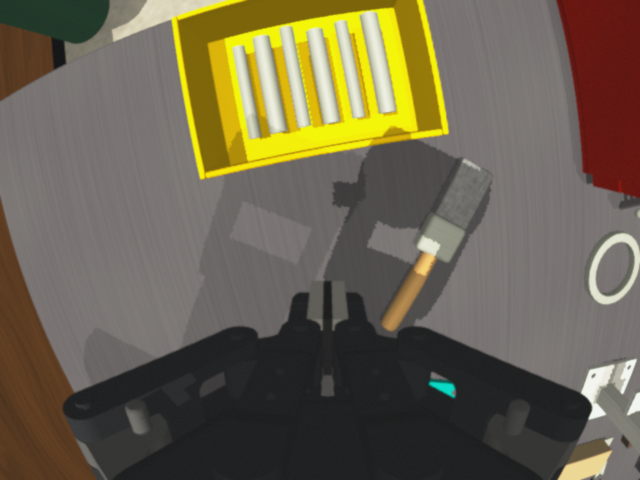

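Call:
{"op": "jog_arm", "data": {"dr": [[0,0,-0.005],[0,0,0],[0,0,0],[0,0,0],[0,0,0],[0,0,0],[0,0,0],[0,0,0],[0,0,0],[0,0,0]], "slide": [[0.022,0.0117,0],[0.022,0.0117,0],[0.022,0.0117,0],[0.022,0.0117,0],[0.022,0.0117,0],[0.022,0.0117,0],[0.022,0.0117,0],[0.022,0.0117,0],[0.022,0.0117,0],[0.022,0.0117,0]], "gripper": [-1,-1,-1,-1,-1,-1,-1,-1,-1,-1]}}

```text
time_s: 2.2
position: [0.3904, 0.3612, 0.2422]
tool_rot: [[0.986, -0.168, -0.0], [-0.168, -0.986, -0.0], [-0.0, 0.0, -1.0]]
ft_force: [0.1, 0.4, -0.1]
grip_width: -0.0
```

Call:
{"op": "jog_arm", "data": {"dr": [[0,0,0],[0,0,0],[0,0,0],[0,0,0],[0,0,0],[0,0,0],[0,0,0],[0,0,0],[0,0,0],[0,0,0]], "slide": [[0.022,0.0117,0.009],[0.022,0.0117,0.009],[0.022,0.0117,0.009],[0.022,0.0117,0.009],[0.022,0.0117,0.009],[0.022,0.0117,0.009],[0.022,0.0117,0.009],[0.022,0.0117,0.009],[0.022,0.0117,0.009],[0,0,0]], "gripper": [-1,-1,-1,-1,-1,-1,-1,-1,-1,-1]}}

```text
time_s: 3.2
position: [0.5682, 0.2223, 0.1595]
tool_rot: [[0.985, -0.171, -0.002], [-0.171, -0.985, -0.001], [-0.002, 0.001, -1.0]]
ft_force: [-0.5, -0.2, -1.4]
grip_width: -0.0003
```

```bash
python3 - <<'E'
from h import *
from rig import observe,viewer
import cv2
st(observe(),(.095,0,.118))
for n in ['scene','wrist']: cv2.imwrite(f'pics/{n}2.png',viewer.get_image(n)['pixels'])
a=cv2.imread('pics/scene2.png')[170:350,230:470]; cv2.imwrite('pics/scene2c.png',cv2.resize(a,None,fx=3.3,fy=3.3,interpolation=cv2.INTER_CUBIC))
E
```

```text
t 3.2 s 125.2 lat 21.9 tipz 148.51908291812623 w -0.0003102339761901656 F(u,v,z) -0.27 0.5 -1.4
 rot err tool [0.0013 0.0019 0.0059]
 slide tool mm [21.8 30.3 30.5]
```

View pics/scene2c.png

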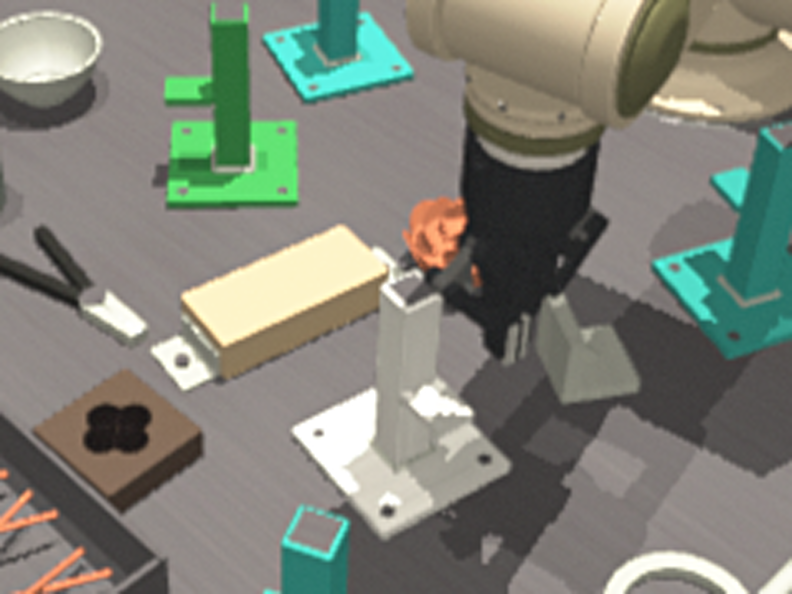

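View pics/wrist2.png

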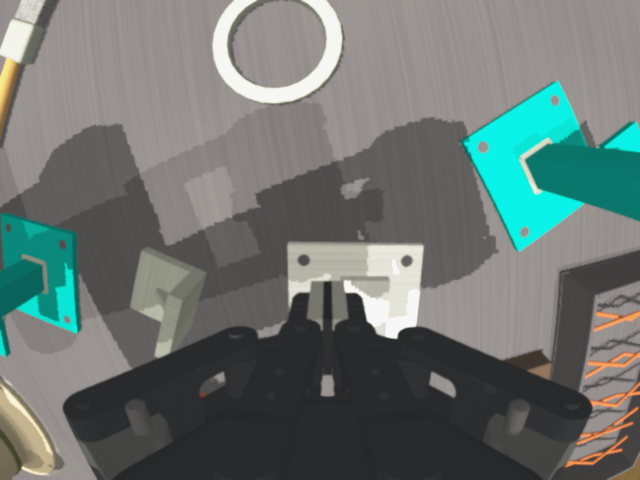

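The scene crop shows the shut gripper standing behind the post with the ledge on its side and nothing touched. The wrist picture shows the stand's plate at (355,290), square to the tool. Next I line up at a tip height of 118 mm.

Call:
{"op": "jog_arm", "data": {"dr": [[0,0,0.006],[0,0,0],[0,0,0],[0,0,0],[0,0,0],[0,0,0],[0,0,0],[0,0,0],[0,0,0],[0,0,0]], "slide": [[0.004,0.002,0.005],[0.004,0.003,0.005],[0.004,0.003,0.005],[0.004,0.003,0.005],[0.004,0.003,0.005],[0.002,0.003,0.0055],[0,0.003,0],[0,0.003,0],[0,0.003,0],[0,0.002,0]], "gripper": [-1,-1,-1,-1,-1,-1,-1,-1,-1,-1]}}

```text
time_s: 4.3
position: [0.5835, 0.1926, 0.1312]
tool_rot: [[0.984, -0.177, 0.001], [-0.177, -0.984, 0.0], [0.001, -0.0, -1.0]]
ft_force: [-0.1, 0.8, 0.4]
grip_width: -0.0
```

```bash
python3 - <<'E'
from h import *
from rig import observe,viewer
import cv2
st(observe(),(.081,0,.118))
for n in ['scene','top','wrist']: cv2.imwrite(f'pics/{n}3.png',viewer.get_image(n)['pixels'])
a=cv2.imread('pics/scene3.png')[210:340,300:430]; a=cv2.resize(a,None,fx=4,fy=4,interpolation=cv2.INTER_CUBIC)
b=cv2.imread('pics/wrist3.png')[200:380,240:440];b=cv2.resize(b,(440,520))[:, :280*2]
import numpy as np
b=cv2.resize(b,(280*0+270+0,520)) if False else b
cv2.imwrite('pics/c3.png',cv2.resize(np.hstack([a,b]),(800,433)))
E
```

```text
t 4.3 s 98.7 lat 1.5 tipz 120.16654239446564 w -3.031086900281432e-05 F(u,v,z) 0.72 0.26 0.41
 rot err tool [-0.0002 -0.0005 -0.    ]
 slide tool mm [ 1.5 17.7  2.2]
```

View pics/c3.png

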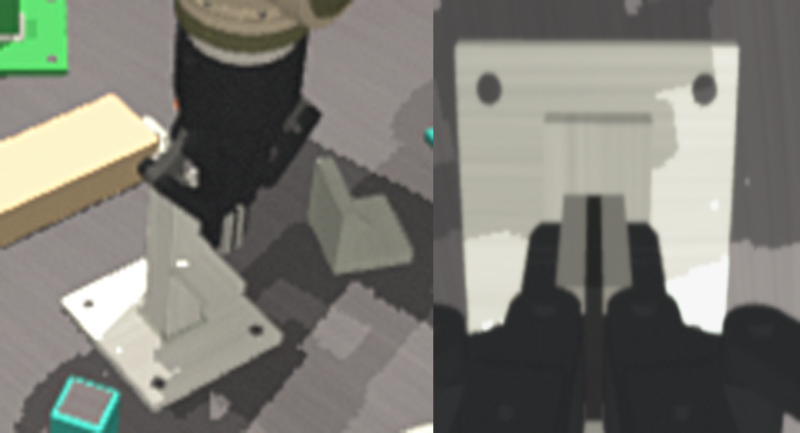

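The ledge is centred on the fingers in the right-hand crop (598 against 594). The tip is at 120 mm, above the ledge. Now I work out the rolling path.

```bash
cat >> h.py <<'E'
W=22.
def path(th,gl=4.):
    T=np.radians(th);c,s_=np.cos(T),np.sin(T)
    C=np.array([70*c-85*s_,70*s_+85*c]);wd=np.array([-s_,c]);ld=np.array([c,s_])
    dmin=W*s_+3
    d=max(dmin,33*(1-th/40)+dmin*th/40) if th<40 else dmin
    F=C+wd*d; A1=F+[W/2,0]
    B=C+ld*(W*c+gl); A2=B-[W/2,0]
    k=np.clip((th-52)/14,0,1)
    return (1-k)*A1+k*A2
E
python3 - <<'E'
from h import *
p0=path(0)
for th in range(0,100,3):
    p=path(th); print(th,p.round(1),(p-p0).round(1)); p0=p
E
```

```text
0 [ 81. 118.] [0. 0.]
3 [ 74.8 119.3] [-6.2  1.3]
6 [ 68.7 120.5] [-6.1  1.2]
9 [ 62.6 121.6] [-6.1  1.1]
12 [ 56.5 122.5] [-6.1  0.9]
15 [ 50.4 123.3] [-6.1  0.8]
18 [ 44.3 123.9] [-6.1  0.6]
21 [ 38.2 124.4] [-6.1  0.5]
24 [ 32.1 124.7] [-6.1  0.3]
27 [ 25.9 124.9] [-6.2  0.2]
30 [ 19.7 124.9] [-6.2 -0. ]
33 [ 13.5 124.6] [-6.2 -0.2]
36 [  7.3 124.2] [-6.2 -0.4]
39 [  1.1 123.5] [-6.2 -0.7]
42 [ -5.7 123.2] [-6.8 -0.3]
45 [-12.7 122.7] [-7.  -0.5]
48 [-19.7 121.8] [-7.  -0.9]
51 [-26.6 120.5] [-6.9 -1.3]
54 [-32.8 119. ] [-6.1 -1.5]
57 [-38.5 117.3] [-5.7 -1.7]
60 [-44.1 115.3] [-5.6 -2. ]
63 [-49.6 113. ] [-5.5 -2.3]
66 [-54.9 110.3] [-5.3 -2.6]
69 [-61.  106.9] [-6.1 -3.4]
72 [-66.9 103.1] [-5.9 -3.8]
75 [-72.5  99. ] [-5.6 -4.1]
78 [-77.8  94.5] [-5.3 -4.4]
81 [-82.8  89.8] [-5.  -4.7]
84 [-87.6  84.8] [-4.7 -5. ]
87 [-92.   79.5] [-4.4 -5.3]
90 [-96.  74.] [-4.  -5.5]
93 [-99.7  68.3] [-3.7 -5.7]
96 [-103.    62.4] [-3.3 -5.9]
99 [-106.    56.4] [-3. -6.]
```

Call:
{"op": "jog_arm", "data": {"dr": [[0,0,0],[0,0,0],[0,0,0],[0,0,0],[0,0,0],[0,0,0],[0,0,0],[0,0,0],[0,0,0],[0,0,0]], "slide": [[0.0015,0.002,0.001],[0,0.002,0.001],[0,0.002,0],[0,0.002,0],[0,0.002,0],[0,0.002,0],[0,0.002,0],[0,0.002,0],[0,0.002,0],[0,0.001,0]], "gripper": [-1,-1,-1,-1,-1,-1,-1,-1,-1,-1]}}

```text
time_s: 5.45
position: [0.5817, 0.1739, 0.129]
tool_rot: [[0.984, -0.177, 0.0], [-0.177, -0.984, 0.0], [0.0, -0.0, -1.0]]
ft_force: [-0.1, 1.5, 1.9]
grip_width: -0.0002
```

```bash
python3 - <<'E'
from h import *
from rig import observe,viewer
st(observe(),(.0708,0,.120))
E
```

```text
t 5.45 s 80.0 lat 0.0 tipz 117.98306657594195 w -0.00015817235932414768 F(u,v,z) 1.49 0.35 1.86
 rot err tool [-0.0004 -0.0003 -0.    ]
 slide tool mm [ 0.   9.2 -2. ]
```

Call:
{"op": "jog_arm", "data": {"dr": [[0,0,0],[0,0,0],[0,0,0],[0,0,0],[0,0,0],[0,0,0],[0,0,0],[0,0,0],[0,0,0],[0,0,0]], "slide": [[0,0.0015,-0.0003],[0,0.0015,-0.0003],[0,0.0015,-0.0003],[0,0.0015,-0.0003],[0,0.0015,-0.0003],[0,0.0015,-0.0003],[0,0.0015,-0.0003],[0,0.0015,-0.0003],[0,0.0015,-0.0003],[0,0.0015,-0.0003]], "gripper": [-1,-1,-1,-1,-1,-1,-1,-1,-1,-1]}}

```text
time_s: 6.45
position: [0.5791, 0.159, 0.1319]
tool_rot: [[0.984, -0.177, 0.0], [-0.177, -0.984, 0.0], [0.0, -0.0, -1.0]]
ft_force: [0.2, 3.0, 2.9]
grip_width: 0.0004
```

```bash
cat > look.py <<'E'
import sys
from h import *
from rig import observe,viewer
import cv2
k=sys.argv[1]; tg=[float(a)/1000 for a in sys.argv[2:4]]
st(observe(),(tg[0],0,tg[1]))
a=viewer.get_image('scene')['pixels'][190:340,270:420]; b=viewer.get_image('top')['pixels'][150:290,210:350]
cv2.imwrite(f'pics/l{k}.png',np.hstack([cv2.resize(a,(400,400),interpolation=cv2.INTER_CUBIC),cv2.resize(b,(400,400),interpolation=cv2.INTER_CUBIC)]))
E
python3 look.py 1 50 123
```

```text
t 6.45 s 64.9 lat -0.0 tipz 120.93098685142827 w 0.00035549772553574685 F(u,v,z) 2.98 0.3 2.86
 rot err tool [-0.0001 -0.0003  0.0001]
 slide tool mm [-0.  14.9 -2.1]
```

View pics/l1.png

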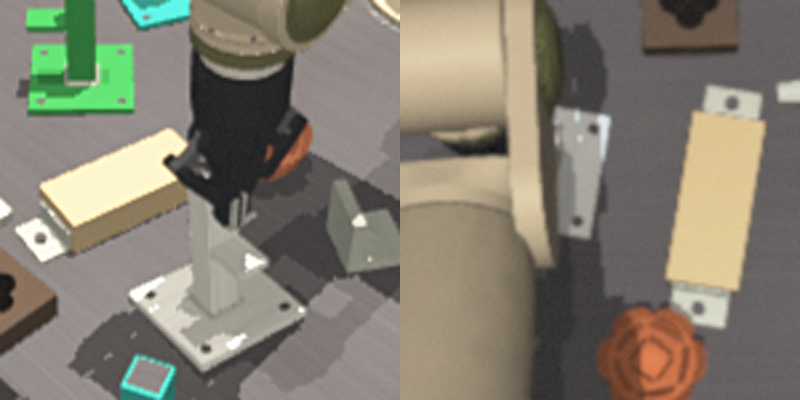

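The plate's near edge in the top crop hasn't moved (pixels 283.5,190 and 276.5,233 against 283.5,191 and 276.5,234 before). So the stand is tipping and not sliding. I continue, rising a little faster to ease the rubbing.

Call:
{"op": "jog_arm", "data": {"dr": [[0,0,0],[0,0,0],[0,0,0],[0,0,0],[0,0,0],[0,0,0],[0,0,0],[0,0,0],[0,0,0],[0,0,0]], "slide": [[0,0.002,-0.0008],[0,0.002,-0.0008],[0,0.002,-0.0008],[0,0.002,-0.0007],[0,0.002,-0.0007],[0,0.002,-0.0007],[0,0.002,-0.0006],[0,0.002,-0.0006],[0,0.002,-0.0006],[0,0.002,-0.0005]], "gripper": [-1,-1,-1,-1,-1,-1,-1,-1,-1,-1]}}

```text
time_s: 7.55
position: [0.5754, 0.1392, 0.1387]
tool_rot: [[0.984, -0.177, -0.0], [-0.177, -0.984, -0.0], [-0.0, 0.0, -1.0]]
ft_force: [0.4, 2.4, 3.3]
grip_width: 0.0
```

```bash
python3 look.py 2 26 127
```

```text
t 7.55 s 44.8 lat 0.1 tipz 127.6700734231824 w 1.846038965555116e-05 F(u,v,z) 2.44 0.02 3.25
 rot err tool [ 0.0001  0.0001 -0.    ]
 slide tool mm [ 0.1 18.8  0.7]
```

View pics/l2.png

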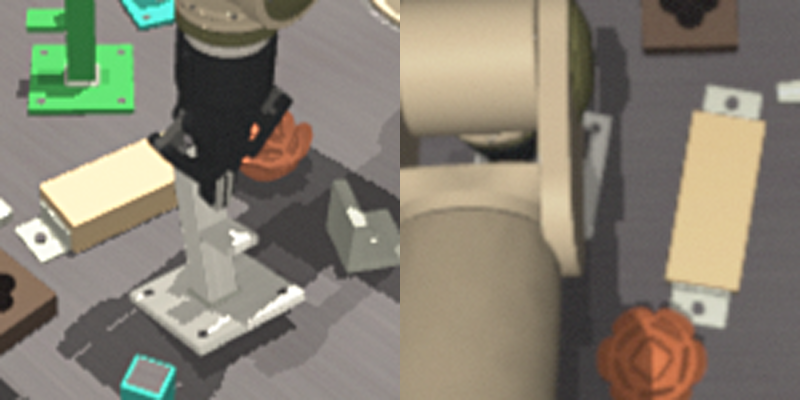

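The stand is tilting about 17°, with the plate's rear edge lifting. The near edge is still in place.

Call:
{"op": "jog_arm", "data": {"dr": [[0,0,0],[0,0,0],[0,0,0],[0,0,0],[0,0,0],[0,0,0],[0,0,0],[0,0,0],[0,0,0],[0,0,0]], "slide": [[0,0.002,-0.0003],[0,0.002,-0.0003],[0,0.002,-0.0002],[0,0.002,-0.0002],[0,0.002,0],[0,0.002,0],[0,0.002,0],[0,0.002,0],[0,0.002,0],[0,0.002,0]], "gripper": [-1,-1,-1,-1,-1,-1,-1,-1,-1,-1]}}

```text
time_s: 8.65
position: [0.5719, 0.1196, 0.1396]
tool_rot: [[0.984, -0.177, -0.0], [-0.177, -0.984, -0.0], [-0.0, 0.0, -1.0]]
ft_force: [0.4, 0.6, 3.8]
grip_width: 0.0
```

```bash
python3 look.py 3 7 125
```

```text
t 8.65 s 24.8 lat 0.1 tipz 128.60932805674636 w 1.3561698098755704e-05 F(u,v,z) 0.69 -0.26 3.78
 rot err tool [0.0001 0.0001 0.    ]
 slide tool mm [ 0.1 17.8  3.6]
```

View pics/l3.png

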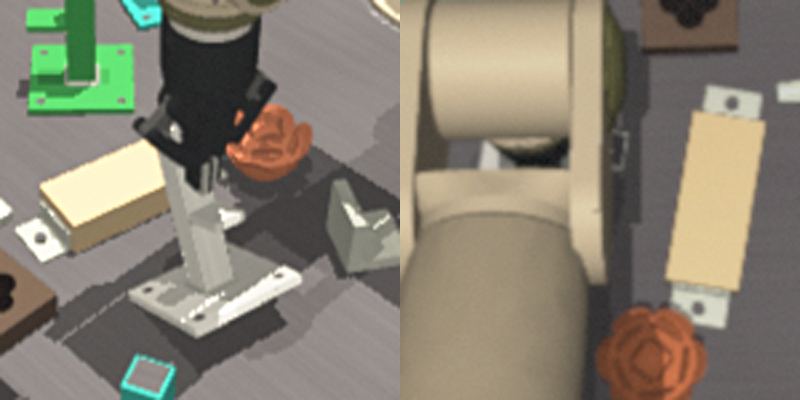

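Tilt is about 27°, and the near edge stays in place.

Call:
{"op": "jog_arm", "data": {"dr": [[0,0,0],[0,0,0],[0,0,0],[0,0,0],[0,0,0],[0,0,0],[0,0,0],[0,0,0],[0,0,0],[0,0,0]], "slide": [[0,0.0018,0.0003],[0,0.0018,0.0003],[0,0.0018,0.0003],[0,0.0018,0.0003],[0,0.0018,0.0004],[0,0.0018,0.0004],[0,0.0018,0.0004],[0,0.0018,0.0004],[0,0.0018,0.0004],[0,0.0018,0.0004]], "gripper": [-1,-1,-1,-1,-1,-1,-1,-1,-1,-1]}}

```text
time_s: 9.75
position: [0.5687, 0.1019, 0.136]
tool_rot: [[0.984, -0.177, -0.0], [-0.177, -0.984, -0.0], [-0.0, 0.0, -1.0]]
ft_force: [0.4, 0.5, 3.0]
grip_width: 0.0002
```

```bash
python3 look.py 4 -12.7 122.7
```

```text
t 9.75 s 6.8 lat 0.1 tipz 124.95913620081583 w 0.00023942381949354963 F(u,v,z) 0.56 -0.32 3.03
 rot err tool [0.0001 0.0001 0.    ]
 slide tool mm [ 0.1 19.5  2.3]
```

View pics/l4.png

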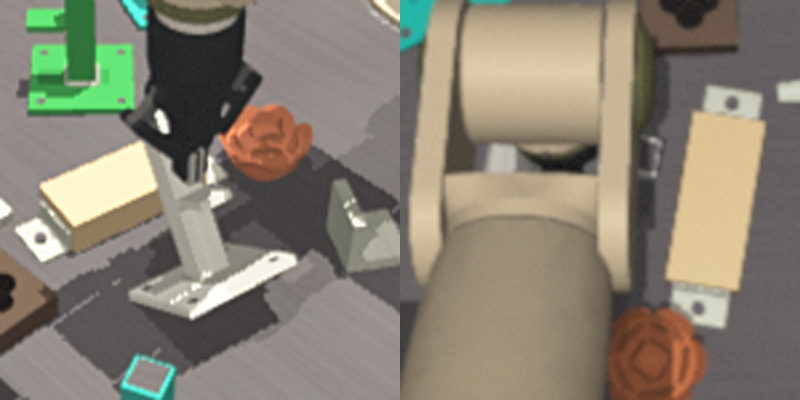

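Tilt is about 36°, with the tip just above the ledge and the front base corner unmoved at (131,293) in the scene crop.

Call:
{"op": "jog_arm", "data": {"dr": [[0,0,0],[0,0,0],[0,0,0],[0,0,0],[0,0,0],[0,0,0],[0,0,0],[0,0,0],[0,0,0],[0,0,0]], "slide": [[0,0.002,0.0002],[0,0.002,0.0002],[0,0.002,0.0002],[0,0.002,0.0002],[0,0.002,0.0002],[0,0.002,0.0002],[0,0.002,0.0002],[0,0.002,0.0002],[0,0.002,0.0002],[0,0.0015,0.0002]], "gripper": [-1,-1,-1,-1,-1,-1,-1,-1,-1,-1]}}

```text
time_s: 10.85
position: [0.5651, 0.0827, 0.1338]
tool_rot: [[0.984, -0.177, -0.001], [-0.177, -0.984, 0.0], [-0.001, 0.0, -1.0]]
ft_force: [1.2, 1.1, -0.8]
grip_width: 0.0002
```

```bash
python3 look.py 5 -32.8 119; python3 - <<'E'
import cv2
from rig import viewer
cv2.imwrite('pics/w5.png',cv2.resize(viewer.get_image('wrist')['pixels'][180:420,160:480],(800,600)))
E
```

```text
t 10.85 s -12.7 lat 0.2 tipz 122.76170166181697 w 0.0002246677121118768 F(u,v,z) 1.34 -0.95 -0.79
 rot err tool [ 0.      0.0006 -0.0001]
 slide tool mm [ 0.2 20.1  3.8]
```

View pics/l5.png

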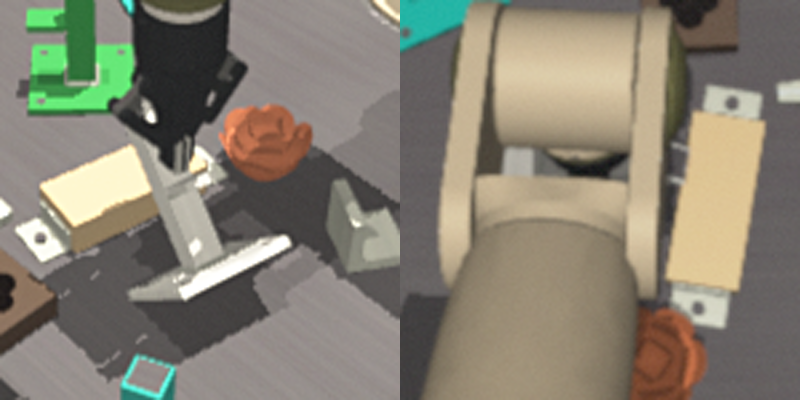

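View pics/w5.png

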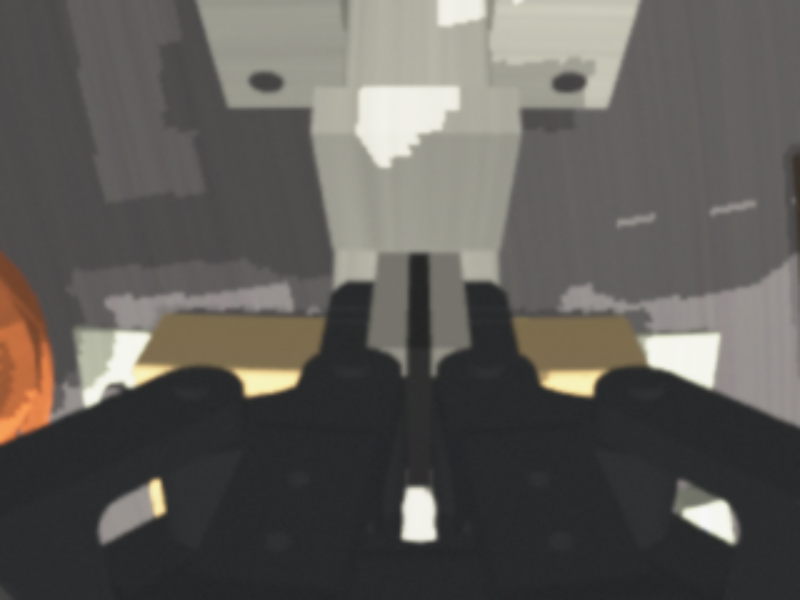

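Tilt is about 45°. In the wrist crop the fingertips sit in the corner where the ledge meets the post, at (420,250), and centred.

Call:
{"op": "jog_arm", "data": {"dr": [[0,0,0],[0,0,0],[0,0,0],[0,0,0],[0,0,0],[0,0,0],[0,0,0],[0,0,0],[0,0,0],[0,0,0]], "slide": [[0,0.002,0.0002],[0,0.002,0.0003],[0,0.002,0.0003],[0,0.002,0.0003],[0,0.002,0.0004],[0,0.002,0.0004],[0,0.002,0.0004],[0,0.002,0.0005],[0,0.002,0.0005],[0,0.002,0.0005]], "gripper": [-1,-1,-1,-1,-1,-1,-1,-1,-1,-1]}}

```text
time_s: 12.0
position: [0.5617, 0.063, 0.1302]
tool_rot: [[0.984, -0.177, -0.0], [-0.177, -0.984, -0.0], [-0.0, 0.0, -1.0]]
ft_force: [-0.2, 0.0, -0.4]
grip_width: -0.0001
```

```bash
python3 look.py 6 -49.6 113
```

```text
t 12.0 s -32.7 lat 0.1 tipz 119.15013821405284 w -0.00013844503491187513 F(u,v,z) -0.01 0.18 -0.36
 rot err tool [0.     0.0001 0.0001]
 slide tool mm [ 0.1 16.9  6.2]
```

View pics/l6.png

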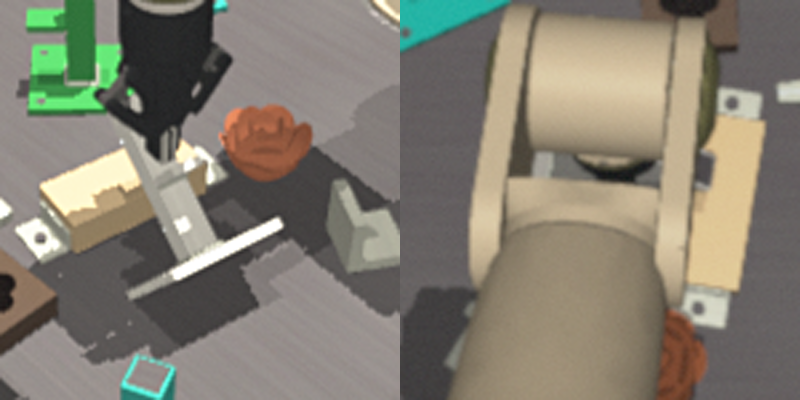

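Tilt is about 54°, close to balance, and the force is near zero as it should be. I go on gently across the balance point.

Call:
{"op": "jog_arm", "data": {"dr": [[0,0,0],[0,0,0],[0,0,0],[0,0,0],[0,0,0],[0,0,0],[0,0,0],[0,0,0],[0,0,0],[0,0,0]], "slide": [[0,0.0017,0.0005],[0,0.0017,0.0005],[0,0.0017,0.0006],[0,0.0017,0.0006],[0,0.0017,0.0006],[0,0.0017,0.0006],[0,0.0017,0.0007],[0,0.0017,0.0007],[0,0.0017,0.0007],[0,0.0016,0.0007]], "gripper": [-1,-1,-1,-1,-1,-1,-1,-1,-1,-1]}}

```text
time_s: 13.1
position: [0.5587, 0.0464, 0.1239]
tool_rot: [[0.984, -0.177, -0.0], [-0.177, -0.984, -0.0], [-0.0, 0.0, -1.0]]
ft_force: [0.1, -0.6, 0.5]
grip_width: -0.0003
```

```bash
python3 look.py 7 -66.9 103
```

```text
t 13.1 s -49.6 lat 0.1 tipz 112.93444633097795 w -0.00029756289981780856 F(u,v,z) -0.58 -0.16 0.55
 rot err tool [0.     0.     0.0001]
 slide tool mm [ 0.1 17.3  9.9]
```

View pics/l7.png

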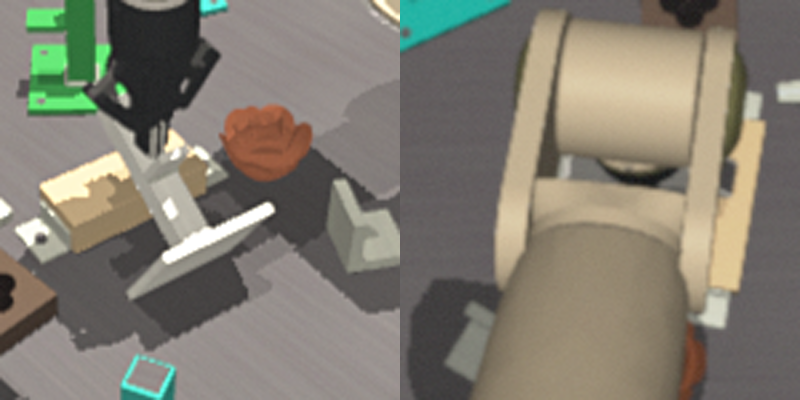

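The force has changed sign (-u, +z). The ledge now rests on the fingertip past the balance point, as planned.

Call:
{"op": "jog_arm", "data": {"dr": [[0,0,0],[0,0,0],[0,0,0],[0,0,0],[0,0,0],[0,0,0],[0,0,0],[0,0,0],[0,0,0],[0,0,0]], "slide": [[0,0.0017,0.0008],[0,0.0017,0.0008],[0,0.0017,0.0009],[0,0.0017,0.0009],[0,0.0017,0.001],[0,0.0017,0.001],[0,0.0018,0.0011],[0,0.0018,0.0011],[0,0.0018,0.0011],[0,0.0017,0.0012]], "gripper": [-1,-1,-1,-1,-1,-1,-1,-1,-1,-1]}}

```text
time_s: 14.2
position: [0.5559, 0.0291, 0.1143]
tool_rot: [[0.984, -0.177, 0.001], [-0.177, -0.984, -0.001], [0.001, 0.0, -1.0]]
ft_force: [-0.4, -2.3, 4.3]
grip_width: -0.0002
```

```bash
python3 look.py 8 -82.8 89.8
```

```text
t 14.2 s -67.1 lat -0.2 tipz 103.31556582801207 w -0.00024410072707087171 F(u,v,z) -2.3 0.04 4.34
 rot err tool [ 0.0004 -0.0008 -0.    ]
 slide tool mm [-0.2 15.7 13.5]
```

View pics/l8.png

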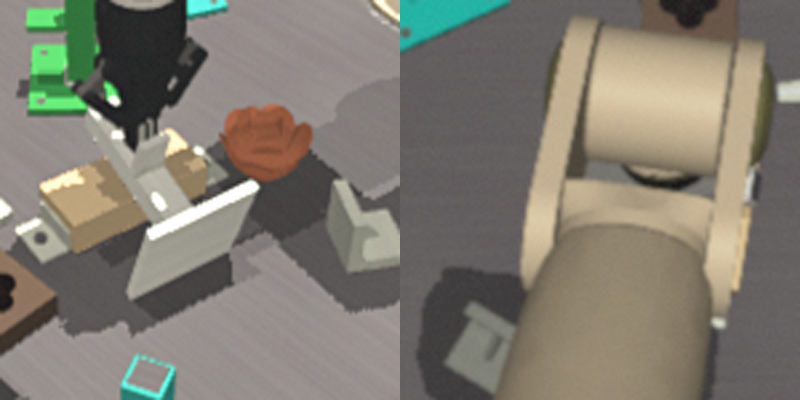

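Tilt is about 72°. The force (-2.3, +4.3 N) shows the tip rubbing down along the ledge. I'll hold the tip a little higher on the ledge for the rest of the way.

Call:
{"op": "jog_arm", "data": {"dr": [[0,0,0],[0,0,0],[0,0,0],[0,0,0],[0,0,0],[0,0,0],[0,0,0],[0,0,0],[0,0,0],[0,0,0]], "slide": [[0,0.0016,0.0007],[0,0.0016,0.0007],[0,0.0016,0.0008],[0,0.0015,0.0009],[0,0.0015,0.0009],[0,0.0015,0.001],[0,0.0015,0.001],[0,0.0015,0.0011],[0,0.0014,0.0011],[0,0.0014,0.0012]], "gripper": [-1,-1,-1,-1,-1,-1,-1,-1,-1,-1]}}

```text
time_s: 15.3
position: [0.553, 0.0144, 0.1047]
tool_rot: [[0.984, -0.177, 0.0], [-0.177, -0.984, -0.0], [0.0, 0.0, -1.0]]
ft_force: [0.5, -3.5, 3.7]
grip_width: -0.0002
```

```bash
python3 look.py 9 -96 80
```

```text
t 15.3 s -82.1 lat -0.0 tipz 93.72489308182716 w -0.0002417500672865534 F(u,v,z) -3.32 -1.14 3.75
 rot err tool [ 0.0003 -0.0002  0.    ]
 slide tool mm [-0.  13.9 13.7]
```

View pics/l9.png

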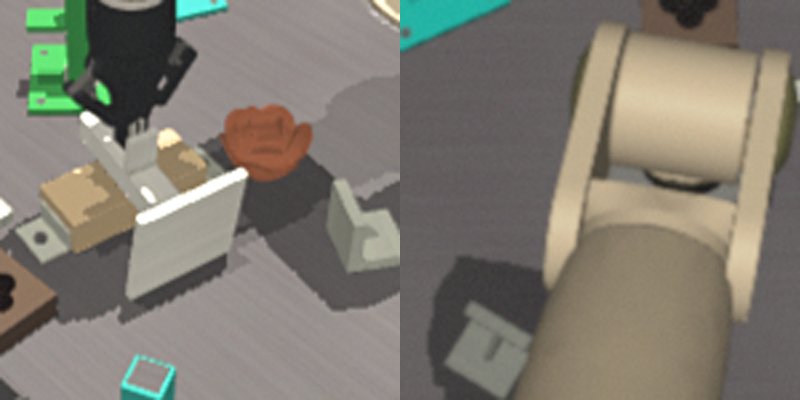

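Tilt is about 81°, with a gentle force, and the post's end is over the brick. I continue to landing.

Call:
{"op": "jog_arm", "data": {"dr": [[0,0,0],[0,0,0],[0,0,0],[0,0,0],[0,0,0],[0,0,0],[0,0,0],[0,0,0],[0,0,0],[0,0,0]], "slide": [[0,0.0012,0.0004],[0,0.0012,0.0006],[0,0.0012,0.0008],[0,0.0012,0.001],[0,0.0012,0.001],[0,0.0012,0.001],[0,0.0012,0.001],[0,0.0012,0.001],[0,0.0012,0.001],[0,0.0012,0.001]], "gripper": [-1,-1,-1,-1,-1,-1,-1,-1,-1,-1]}}

```text
time_s: 16.4
position: [0.5508, 0.0028, 0.0958]
tool_rot: [[0.984, -0.177, -0.0], [-0.177, -0.984, 0.0], [-0.0, 0.0, -1.0]]
ft_force: [0.1, -0.8, -0.2]
grip_width: 0.0001
```

```bash
python3 look.py 10 -100 82
```

```text
t 16.4 s -93.9 lat 0.1 tipz 84.8054086282517 w 0.00010860865808511074 F(u,v,z) -0.82 -0.2 -0.23
 rot err tool [0.     0.0002 0.    ]
 slide tool mm [0.1 6.1 2.8]
```

View pics/l10.png

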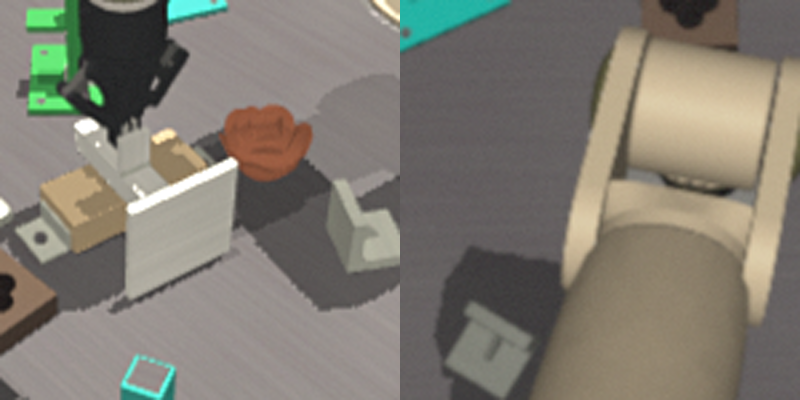

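Call:
{"op": "jog_arm", "data": {"dr": [[0,0,0],[0,0,0],[0,0,0],[0,0,0],[0,0,0],[0,0,0],[0,0,0],[0,0,0],[0,0,0],[0,0,0]], "slide": [[0,0.0008,0.0004],[0,0.0008,0.0004],[0,0.0008,0.0004],[0,0.0008,0.0004],[0,0.0008,0.0004],[0,0.0008,0],[0,0.0008,0],[0,0.0008,0],[0,0.0008,0],[0,0.0008,0]], "gripper": [-1,-1,-1,-1,-1,-1,-1,-1,-1,-1]}}

```text
time_s: 17.5
position: [0.5495, -0.0051, 0.0939]
tool_rot: [[0.984, -0.177, 0.0], [-0.177, -0.984, 0.0], [0.0, -0.0, -1.0]]
ft_force: [0.0, -0.2, -0.8]
grip_width: -0.0
```

```bash
python3 look.py 11 -106 85
```

```text
t 17.5 s -101.9 lat 0.1 tipz 82.94591539518456 w -2.7663087614344093e-05 F(u,v,z) -0.14 -0.07 -0.82
 rot err tool [-0. -0.  0.]
 slide tool mm [ 0.1  4.1 -2.1]
```

View pics/l11.png

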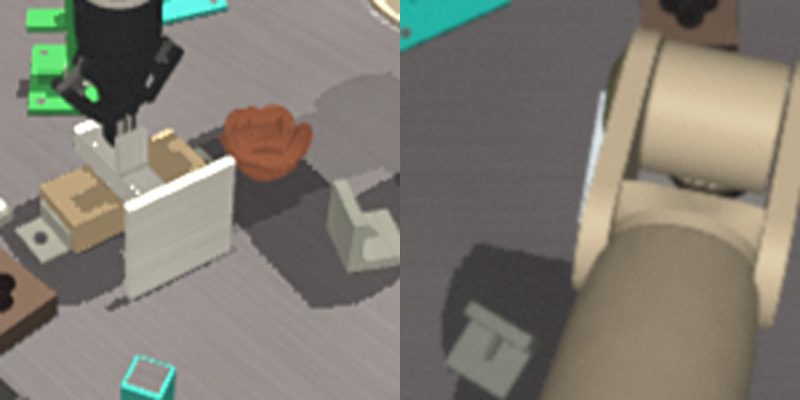

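The force is about zero, so the stand rests on the brick. I move the finger forward clear of the ledge and then lift away.

Call:
{"op": "jog_arm", "data": {"dr": [[0,0,0],[0,0,0],[0,0,0],[0,0,0],[0,0,0],[0,0,0],[0,0,0],[0,0,0],[0,0,0],[0,0,0]], "slide": [[0,0.001,0],[0,0.001,0],[0,0.001,0],[0,0.001,-0.001],[0,0.001,-0.002],[0,0.001,-0.003],[0,0,-0.005],[0,0,-0.005],[0,0,-0.005],[0,0,-0.005]], "gripper": [-1,-1,-1,-1,-1,-1,-1,-1,-1,-1]}}

```text
time_s: 18.6
position: [0.5484, -0.0109, 0.1205]
tool_rot: [[0.984, -0.177, 0.0], [-0.177, -0.984, -0.0], [0.0, 0.0, -1.0]]
ft_force: [-0.3, 0.0, 0.7]
grip_width: 0.0002
```

Call:
{"op": "jog_arm", "data": {"dr": [[0,0,0],[0,0,0],[0,0,0],[0,0,0],[0,0,0],[0,0,0],[0,0,0],[0,0,0],[0,0,0],[0,0,0]], "slide": [[0,0,-0.01],[0,0,-0.015],[0,0,-0.015],[0,0,-0.015],[0,0,-0.015],[0,0,-0.015],[0,0,-0.015],[0,0,-0.015],[0,0,-0.01],[0,0,0]], "gripper": [-1,-1,-1,-1,-1,-1,-1,-1,-1,-1]}}

```text
time_s: 19.6
position: [0.5488, -0.011, 0.2465]
tool_rot: [[0.984, -0.177, 0.003], [-0.177, -0.984, -0.001], [0.003, 0.0, -1.0]]
ft_force: [-0.7, -0.7, 0.3]
grip_width: -0.0003
```

```bash
python3 look.py 12 -106 85; python3 - <<'E'
import cv2
from rig import viewer
cv2.imwrite('pics/w12.png',viewer.get_image('wrist')['pixels'])
E
```

```text
t 19.6 s -107.8 lat -0.3 tipz 235.45365028774467 w -0.0002621627393958743 F(u,v,z) -0.85 0.58 0.27
 rot err tool [ 0.0002 -0.0028  0.0001]
 slide tool mm [ -0.7  -1.8 150.5]
```

View pics/l12.png

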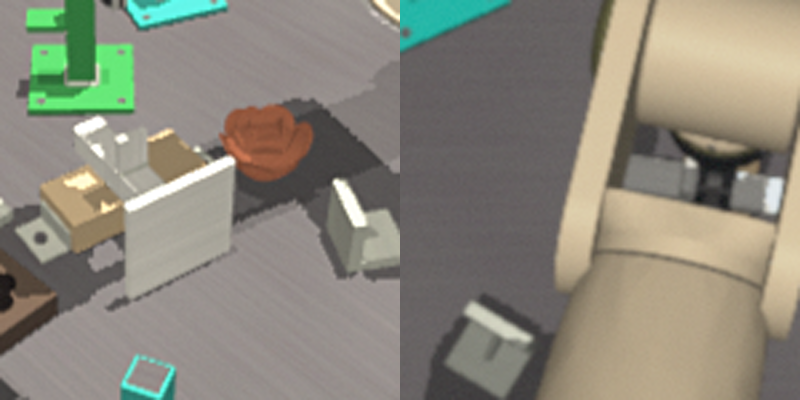

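View pics/w12.png

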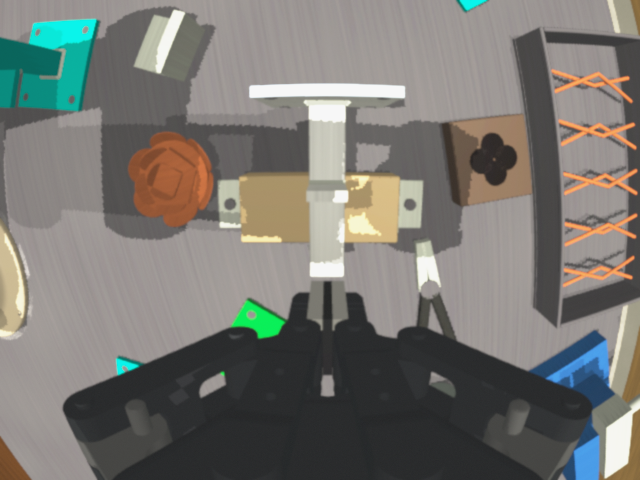

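The post lies across the brick, ledge up. To check level and edge position, I overlay the model's predicted outline.

```bash
python3 - <<'E'
from h import *
from rig import viewer
import cv2
i=viewer.get_image('scene');im=i['pixels'].copy();Ks,Rs,ts=[np.array(i[k]) for k in('camera_matrix','R','t')]
def pr(P): q=Ks@(Rs@P+ts);return q[:2]/q[2]
g=np.zeros_like(im)
im=cv2.resize(im[190:315,285:435],(750,625),interpolation=cv2.INTER_CUBIC)
for th,col in((90.8,(0,0,255)),):
    T=np.radians(th)
    def w(x,y,z):
        X=x+.055; s=X*np.cos(T)-z*np.sin(T);h=X*np.sin(T)+z*np.cos(T);return E0+s*u+y*v+np.array([0,0,h])
    polys=[[(-.055,-.055,0),(-.055,.055,0),(.055,.055,0),(.055,-.055,0)],[(-.015,-.015,.16),(-.015,.015,.16),(.015,.015,.16),(.015,-.015,.16)]]
    for pl in polys:
        q=np.array([pr(w(*p)) for p in pl]); print(q.round(1).tolist())
        q=((q-[285,190]+.5)*5-.5).astype(np.int32); cv2.polylines(im,[q],True,col,1,cv2.LINE_AA)
cv2.imwrite('pics/ov.png',im[:600])
E
```

```text
[[318.0, 302.2], [355.1, 283.5], [357.2, 250.3], [317.7, 268.6]]
[[296.7, 246.4], [306.6, 242.1], [306.3, 233.2], [296.3, 237.4]]
```

View pics/ov.png

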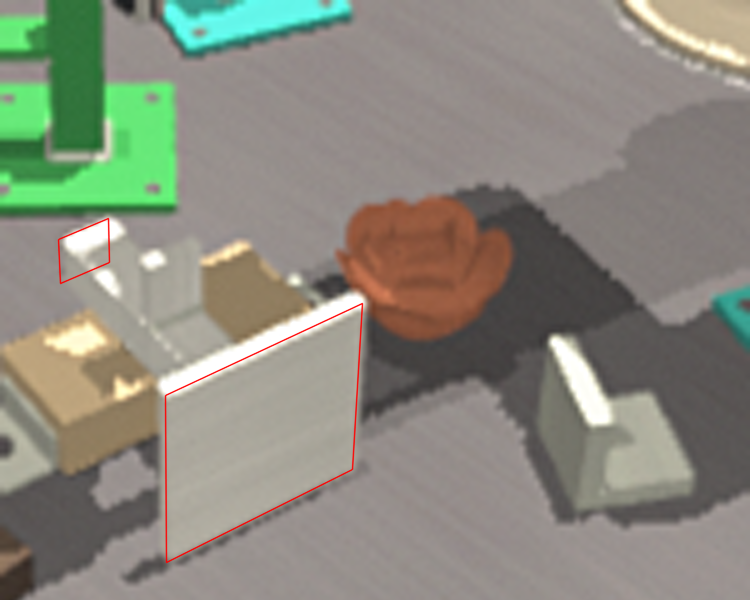

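The outline for 90.8° with an unmoved edge fits within about 1 px. I open the gripper in free air so that nothing is touched, then hand in.

Call:
{"op": "jog_arm", "data": {"dr": [[0,0,0],[0,0,0],[0,0,0],[0,0,0],[0,0,0],[0,0,0],[0,0,0],[0,0,0],[0,0,0],[0,0,0]], "slide": [[0,0,-0.002],[0,0,0],[0,0,0],[0,0,0],[0,0,0],[0,0,0],[0,0,0],[0,0,0],[0,0,0],[0,0,0]], "gripper": [-0.5,-0.5,-0.5,-0.5,-0.5,-0.5,-0.5,-0.5,-0.5,-0.5]}}

```text
time_s: 20.8
position: [0.5484, -0.0109, 0.247]
tool_rot: [[0.984, -0.177, 0.0], [-0.177, -0.984, -0.0], [0.0, 0.0, -1.0]]
ft_force: [0.3, -0.2, 0.8]
grip_width: 0.0214
```

```bash
python3 -c "
from rig import env; print(env.close_job())"
```

```text
the job is handed in; nothing more can be done
None
```

I tipped the aluminium stand over its near base edge with the shut fingertips and eased it down onto the firebrick. It took about 21 s of robot time; the job is handed in, and no verdict was reported.

- **Pushing and lowering:** I pushed on the back of the post at a fingertip height of about 118 mm. Past the balance point the fingertip held the ledge back, and the stand turned at about 0.17 rad/s. The wrist force read no more than about 5 N at the end of each move.
- **Final position:** In the scene picture, the stand's outline drawn at 90.8° on an unmoved base edge matches within about 1 px. By that fit the top end lies about 54 mm beyond the brick's middle and about 1 cm off its centre line.
- **Other things:** The neighbouring things looked unmoved in the pictures. I did not measure them, and the more distant ones were not looked at again. The gripper is 130 mm above the stand and touches nothing.
- **Deviation:** Around 70 to 80° the fingertip rubbed along the ledge, with about 4 N of vertical force. I carried it a little higher on the ledge after that. No check failed.

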